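# Tip the lens carton over and seat it in the labelling fence

### The job

Tip the standing lens carton over onto its broad side by pushing near its top, so that its top end points to the dark stop block; do not lift it. Then slide it sideways until its long side is flush along the aluminium rail, and slide it along the rail, still flush, until its top end comes up against the adjustable blade of the stop block, pressing it there gently but firmly for a moment before letting go. Handle it gently throughout, leave it lying there, and do not disturb the tape roll, beaker or mist bottle.

Things in the scene. Friction and masses are not known exactly. Their poses are not given: they have to be found in the camera images.
- carton: Lens carton, upright cuboid 64 x 98 x 150 mm, 0.10 to 0.18 kg, loose on the bench. Origin at the centre of its base; x across the 64 mm thickness, y across the 98 mm width, z up the 150 mm height to the top end. At the start x points along the rail towards the stop block (rail +y, within 0.15 rad). Pushed near the top its foot holds; leaned about 0.4 rad it falls over by itself.
- carton_center (a point): Centre of the carton (75 mm up from its base, mid thickness and width), axes as the carton. Tipped as asked, the carton lies 64 mm high with its z axis along rail +y and its x axis straight down. At the start this point is 75 to 115 mm to -x and 250 to 300 mm to -y of the rail's origin, so the tipped carton lies clear of rail and blade.
- rail: Fixed aluminium angle rail, 22 mm high, screwed to the bench on the far side of the work. Origin on the bench at the inner corner of rail and stop block: the rail's upright face is the plane x = 0 and looks to -x (towards the robot); the rail runs along its y axis from y = -240 to +60 mm; z up. More than 25 N between carton and rail or stop, or on the carton, crushes it.
- stop: Fixed dark steel block at the rail's +y end, origin and axes as the rail; fills x -90 to -2, y 0 to 40 mm, 30 mm high (44 over its knob). Its aluminium blade (76 mm wide, 3 to 37 mm above the bench) faces -y and is clamped hard with its face somewhere from y = -6 to -20 mm: not measured, to be felt or seen. Press the carton on it with 3 to 12 N for some 0.3 s.
- tape: Bystander: roll of brown tape, 92 mm across, 48 mm high, lying behind the rail. Origin at the centre of its underside.
- beaker_1: Bystander: clear beaker, 76 mm across, 85 mm high, left of the stop block. Origin at the centre of its base.
- mist: Bystander: small mist bottle, 41 mm across, 148 mm high, left of the stop block. Origin at the centre of its base.

How it is judged:
On the way, in this order (a step that is already met when the one before it is completed fails the run):
1. the carton lies on its broad side, top end towards the stop block, still clear of rail and blade (angle between carton's own x axis and vertical above 3.04 rad and angle between the z axis of carton and the y axis of rail, either way round below 0.5 rad), for 0.2 s.
2. its long side is flush along the rail (within 3 mm and 0.03 rad) (angle between carton's own x axis and vertical above 3.04 rad and x of carton_center in the frame of rail above -0.052 m and angle between the y axis of carton and the x axis of rail, either way round below 0.03 rad), for 0.2 s.
3. flush along the rail, its top end is pressed against the stop's blade with at least 2 N for 0.2 s (all of step 2 and contact force between carton and stop above 2 N), for 0.2 s.
At the end, for the whole second after the job is handed in: The carton lies at rest on its broad side, its long side flush along the rail (within 3 mm and 0.03 rad), its top end still up at the stop's blade where it was pressed home (carton centre 78 to 99 mm from the block's face, which covers every blade setting) (all of step 2 and y of carton_center in the frame of rail between -0.099 and -0.078 m and linear speed of carton below 0.01 m/s and angular speed of carton below 0.1 rad/s); the robot touches nothing.
It fails at once if the robot pushes or squeezes the carton with more than 25 N (contact force between any of the arm, the fingers and carton above 25 N).
It fails at once if the carton is driven against the rail or the stop with more than 25 N (contact force between carton and rail above 25 N or contact force between carton and stop above 25 N).
It fails at once if the carton is lifted (its centre over 100 mm above the bench) (height (world z) of carton_center above 0.1 m).
It fails at once if the tape roll, beaker or mist bottle is disturbed (moved over 15 mm) (distance of any of tape, beaker_1, mist from where it was at the start of the episode above 0.015 m).
It also fails if it takes over 72 s, if anything falls off the work surface, if the arm or the gripper's body presses on something with over 40 N, if the wrist force passes 120 N, or if a joint passes its speed limit or range.

### The arm

A 6-joint arm with a two-finger parallel gripper is mounted at the origin on a cart in front of the work surface, level with it; the furniture and walls round the work are solid. World frame = base frame: x ahead of the robot, y to its left, z up, the work surface at z = 0. Lengths are in m, angles in rad, forces in N, time in s.
With the tool pointing down it reaches from about 0.35 to 0.8 m from the base axis. Payload 7.3 kg.
Tool frame: the origin (TCP) lies between the finger pads; the fingertips stand 25 mm ahead of it and the grasp point (between the pads) lies 6 mm ahead of it (r.tip_extent is the distance from the TCP to the fingertips, in m); z points along the fingers, y is the line along which they close (so a half turn about z gives the same grasp; the last joint's range is limited). The gripper opens to 85 mm and grips with 20 to 120 N. Pads are 22 mm wide; open, the fingers measure 114 mm over their backs; the gripper's body (76 mm by 85 mm) begins 54 mm behind the grasp point. The pads swing forward as they close: fully open they stand 13 mm farther back than shut.
Start: joints at [-1.289, 0.342, 1.524, -0, 1.275, -0.146], TCP at [0.218, -0.478, 0.256] pointing down, gripper open.
Joint ranges: [-2.53, 2.53], [-0.77, 2.02], [0.04, 2.7], [-1, 4.14], [0.28, 2.66], [-3.11, 3.11]. Speed limits (rad/s): [2.57, 2.57, 3.14, 3.14, 3.14, 3.14].

### API

Orientations are given as a unit quaternion [x, y, z, w].
In Python, from workcell import r, command_gripper, optics gives the robot as it stands. The module is installed in compiled form; this text tells all that it offers. Calls block until the motion is done:
- r.reach(position, orientation): joint-space move of the TCP to a pose.
- r.move_straight(position, orientation=None, speed=0.15, max_force=None): straight line of the TCP; orientation=None keeps the orientation; speed is the mean speed in m/s. With max_force (N) it stops when the force on the tool has changed by that much, and returns True; else False.
- r.movej(angles): joint-space move.
- command_gripper(opening, force=None): finger opening in m; force is the grip in N (None keeps the last); returns when the fingers have stopped.
- r.hold(seconds).
- r.solve_ik(position, orientation): joint angles nearest the present ones, or None.
- r.read_state(): the state.
- optics.get_image(name): name is "scene" or "side" or "wrist"; returns (picture, depth): 384x512x3 uint8, red, green, blue; 384x512 float32, m along the optical axis (not along the pixel's ray), 0 where there is no reading.
- optics.camera_model(name): a dict with "K" (3x3 intrinsics, pixels), "k1" (the pictures are not rectified: a ray, as slopes to the right and down, at radius r is drawn at 1 + k1 r^2 times it, then the intrinsics apply), "R" (3x3) and "t" (3): a world point X has camera coordinates R X + t; the wrist camera has in their place "tool_from_camera" (4x4, takes a point from camera to tool coordinates, whose origin is the TCP and whose axes are the flange's). Camera axes: x right, y down, z forward; pixel columns grow to the right and rows downward; lengths in m; the calibration is good to about 2 mm. A picture is of the moment at which its call begins: read the wrist's pose just before it. camera_model takes no time and is no camera call.
A pose or a line that the arm cannot do raises r.PlanningError and nothing moves.
- r.finish_job(): hands the job in; it is judged then, once.
The state is a dict: "time_s": time; "joint_positions": joint angles; "dq": joint speeds; "tau": joint torques, N m; "eef_pos": TCP position; "eef_rot": TCP orientation; "contact_force": force on the tool from outside, world axes, zero at the start; "torque": the same for the moment, N m; "grip_width": finger opening in m; "grip_force": force on a finger pad.
Only numpy, scipy, OpenCV 4.12 (cv2) and the standard library are available. Lean on these libraries where they do the work, as an engineer would, in place of code of your own. Each camera call takes 0.05 s, during which the arm holds its last target. There are 200 camera calls.

## Working session

There is one attempt and no reset: what is moved stays moved. The work goes in short steps, each a Python script; the robot and the scene stay as the last script left them, time stands still between calls to the robot, and variables do not carry over. Pictures are saved under pics/ and viewed, at most 10 in all, crops included, and the job is handed in when it is done.

```bash
mkdir -p pics; ls; cat > h.py <<'E'
from workcell import r, command_gripper, optics
import numpy as np, cv2
def grab(n):
    s=r.read_state(); im,d=optics.get_image(n); return s,im,d
def save(n,f):
    s,im,d=grab(n); cv2.imwrite('pics/'+f+'.png',im[:,:,::-1]); np.savez('pics/'+f,im=im,d=d,p=s['eef_pos'],q=s['eef_rot'])
    return im,d
def pts(n,uv,d):
    """world points from pixels (N,2) and depths"""
    m=optics.camera_model(n); K=np.array(m['K'])
    uv=np.asarray(uv,float).reshape(-1,1,2)
    s=cv2.undistortPoints(uv,K,np.array([m['k1'],0,0,0,0.])).reshape(-1,2)
    c=np.c_[s,np.ones(len(s))]*np.asarray(d).reshape(-1,1)
    return (c-np.array(m['t']))@np.array(m['R'])
def cloud(n,d):
    v,u=np.nonzero(d>0); P=np.full(d.shape+(3,),np.nan); P[v,u]=pts(n,np.c_[u,v],d[v,u]); return P
E
python3 - <<'E'
from h import *
for n in('scene','side'):
    im,d=save(n,n+'0')
    m=optics.camera_model(n); print(n,-np.array(m['R']).T@m['t'],m['k1'],(d>0).mean())
cv2.imwrite('pics/a0.png',np.hstack([cv2.imread('pics/scene0.png'),cv2.imread('pics/side0.png')])[:, :])
s=r.read_state();print(s['time_s'],s['eef_rot'],r.tip_extent,s['contact_force'])
E
```

```text
pics
scene [0.22358917 0.70583863 0.66576782] -0.13438707617791715 0.9961649576822916
side [0.39207431 0.82189598 0.85597893] -0.041098434452319615 0.9958648681640625
0.1 [ 9.77222202e-01  2.12217516e-01 -3.63702717e-05 -7.02337211e-04] 0.025 [-0.68063915 -0.6003885  -0.38845376]
```

View pics/scene0.png

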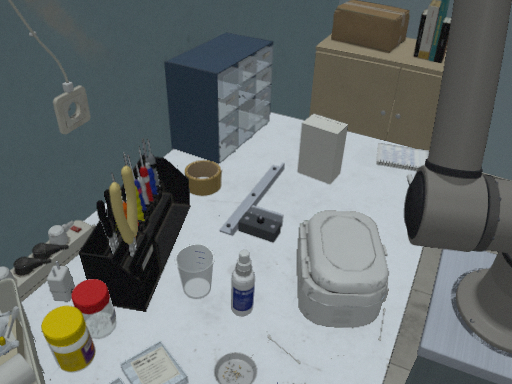

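View pics/side0.png

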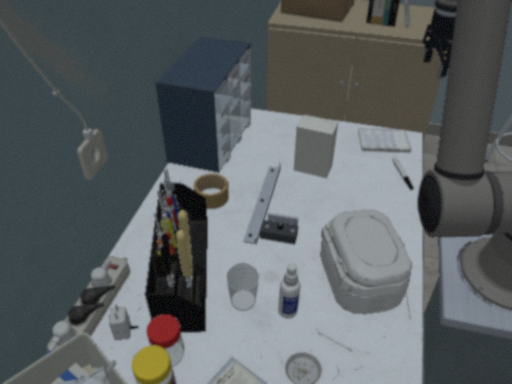

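The views show the carton standing at about (322,148) in scene. The rail runs from (282,165) to (225,230), with the stop at (261,223). The tape, beaker and mist bottle are at the rail's left end.

```bash
cat > loc.py <<'E'
from h import *
def rect(P,box,zlo,zhi,n):
    x0,y0,x1,y1=box; Q=P[y0:y1,x0:x1].reshape(-1,3); Q=Q[(Q[:,2]>zlo)&(Q[:,2]<zhi)]
    (c,s,a)=cv2.minAreaRect((Q[:,:2]*1000).astype(np.float32))
    print(n,len(Q),'z',np.median(Q[:,2]).round(4),'c',np.round(c,1),'size',np.round(s,1),'ang',round(a,2),'corners',cv2.boxPoints((c,s,a)).round(0).tolist()); return Q
E
python3 - <<'E'
from loc import *
B={'scene':dict(carton=(295,110,352,190),rail=(215,155,290,238),stop=(236,203,288,246)),
   'side':dict(carton=(288,110,342,180),rail=(240,160,285,245),stop=(256,210,302,246))}
for n in B:
    d=np.load(f'pics/{n}0.npz')['d']; P=cloud(n,d)
    print(n,'bench z',np.nanmedian(P[255:280,270:285,2]) )
    rect(P,B[n]['carton'],.143,.16,'carton top')
    rect(P,B[n]['carton'],.05,.14,'carton body')
    rect(P,B[n]['rail'],.017,.027,'rail')
    rect(P,B[n]['stop'],.027,.034,'stop')
    rect(P,B[n]['stop'],.034,.05,'blade/knob')
E
```

```text
scene bench z -0.0012921646535379095
carton top 570 z 0.1487 c [ 498.8 -266.7] size [ 70.9 100.2] ang 84.21 corners [[445.0, -297.0], [545.0, -307.0], [552.0, -237.0], [453.0, -226.0]]
carton body 1359 z 0.0971 c [ 488.8 -245. ] size [116.4  58.6] ang 24.16 corners [[424.0, -242.0], [448.0, -296.0], [554.0, -248.0], [530.0, -194.0]]
rail 548 z 0.0216 c [622.5 -78.2] size [186.3 314.5] ang 22.39 corners [[476.0, 32.0], [596.0, -259.0], [768.0, -188.0], [649.0, 103.0]]
stop 509 z 0.0298 c [535.7  10.9] size [87.4 58.5] ang 2.02 corners [[491.0, 39.0], [493.0, -20.0], [580.0, -17.0], [578.0, 42.0]]
blade/knob 129 z 0.0368 c [533.2   3.7] size [76.  49.3] ang 0.29 corners [[495.0, 28.0], [495.0, -21.0], [571.0, -21.0], [571.0, 29.0]]
side bench z 0.00156260375524996
carton top 586 z 0.1506 c [ 501.8 -263.8] size [71.6 99.5] ang 84.69 corners [[449.0, -295.0], [548.0, -304.0], [555.0, -233.0], [456.0, -224.0]]
carton body 1080 z 0.0964 c [ 491.  -242.8] size [116.9  58.6] ang 24.34 corners [[426.0, -240.0], [450.0, -294.0], [556.0, -245.0], [532.0, -192.0]]
rail 327 z 0.0233 c [584.5 -88.4] size [ 69.5 295.6] ang 12.1 corners [[520.0, 49.0], [581.0, -240.0], [649.0, -226.0], [587.0, 63.0]]
stop 415 z 0.0317 c [542.8  13.1] size [96.2 63.2] ang 4.32 corners [[492.0, 41.0], [497.0, -22.0], [593.0, -15.0], [588.0, 48.0]]
blade/knob 203 z 0.037 c [538.   11.5] size [81.8 61.7] ang 1.93 corners [[496.0, 41.0], [498.0, -21.0], [580.0, -18.0], [578.0, 44.0]]
```

```bash
python3 - <<'E'
from loc import *
B={'scene':(215,155,290,238),'side':(240,160,285,245)}
for n,(x0,y0,x1,y1) in B.items():
    P=cloud(n,np.load(f'pics/{n}0.npz')['d']); Q=P[y0:y1,x0:x1].reshape(-1,3); z0={'scene':-.001,'side':.001}[n]
    Q=Q[(Q[:,0]>.55)&(Q[:,0]<.68)&(Q[:,2]>.012+z0)&(Q[:,2]<.027)&(Q[:,1]>-.25)&(Q[:,1]<-.03)]
    E=[]
    for y in np.arange(-.24,-.03,.02):
        S=Q[abs(Q[:,1]-y)<.01]
        if len(S)>4: print(n,round(y,2),len(S),np.percentile(S[:,0]*1000,[5,50,95]).round(1)); E.append((y,np.percentile(S[:,0],5),np.median(S[:,0])))
    E=np.array(E); print('lo fit',np.polyfit(E[:,0],E[:,1],1),'med fit',np.polyfit(E[:,0],E[:,2],1))
    print(len(Q), 'ends', Q[:,1].min(),Q[:,1].max())
E
```

```text
scene -0.24 12 [586.2 587.3 590.5]
scene -0.22 15 [586.7 588.3 604.9]
scene -0.2 21 [585.6 587.3 591. ]
scene -0.18 19 [585.1 586.8 590.4]
scene -0.16 20 [584.7 585.5 590.3]
scene -0.14 21 [584.2 585.4 588.3]
scene -0.12 18 [584.2 585.5 589.2]
scene -0.1 22 [583.8 585.5 588.9]
scene -0.08 28 [583.2 585.3 604.3]
scene -0.06 24 [583.  584.3 587.9]
scene -0.04 24 [582.6 583.6 587.9]
lo fit [-0.01950992  0.58175767] med fit [-0.0195895   0.58314573]
224 ends -0.24070537615880652 -0.030545500725959213
side -0.24 5 [590.5 592.1 594.8]
side -0.22 16 [590.1 593.7 611.1]
side -0.2 10 [589.6 591.  593.9]
side -0.18 15 [589.  591.1 594.7]
side -0.16 12 [588.8 591.1 593.7]
side -0.14 19 [588.2 589.4 594.2]
side -0.12 12 [588.4 590.  593.2]
side -0.1 17 [587.2 590.3 608.8]
side -0.08 19 [587.4 588.9 604.8]
side -0.06 18 [586.5 589.  594.1]
side -0.04 16 [586.1 588.  591.2]
lo fit [-0.02138822  0.58534502] med fit [-0.02213236  0.58731404]
159 ends -0.23724690728901576 -0.032577811817474094
```

```bash
cat >> h.py <<'E'
def down(ang):
    """tool down, closing axis y at world angle ang"""
    a=(ang+np.pi/2)/2; return [np.cos(a),np.sin(a),0,0]
def st(t=''):
    s=r.read_state(); print(t,round(s['time_s'],2),np.round(s['eef_pos'],4),'F',np.round(s['contact_force'],2))
E
python3 - <<'E'
from h import *
c=np.array([.500,-.265]); u=np.array([.097,.995]); q=down(-.097)
P=lambda s,z:[*(c+s*u),z]
print(r.solve_ik(P(-.10,.2),q), r.solve_ik(P(-.10,.2),down(-.097-np.pi)))
command_gripper(0.03)
r.reach(P(-.11,.24),q); r.move_straight(P(-.09,.145)); st('pre')
print(r.move_straight(P(-.04,.147),speed=.06,max_force=6)); st('a')
print(r.move_straight(P(.025,.147),speed=.1,max_force=6)); st('b')
r.hold(.5); r.move_straight(P(.0,.2)); st()
save('scene','scene1');save('side','side1')
E
```

```text
[-7.64658458e-01  5.44655350e-01  1.35718223e+00 -4.44089210e-16
  1.23975508e+00 -6.67658458e-01] [-7.64658458e-01  5.44655350e-01  1.35718223e+00 -4.44089210e-16
  1.23975508e+00  2.47393420e+00]
pre 2.59 [ 0.4914 -0.3555  0.146 ] F [-0.24  0.37 -0.02]
False
a 3.58 [ 0.4961 -0.305   0.147 ] F [ 0.08 -0.62 -0.1 ]
False
b 4.38 [ 0.5026 -0.2402  0.1471] F [ 0.6  -0.18  0.77]
 5.42 [ 0.4997 -0.2647  0.1995] F [ 0.67  0.07 -0.  ]
```

View pics/scene1.png

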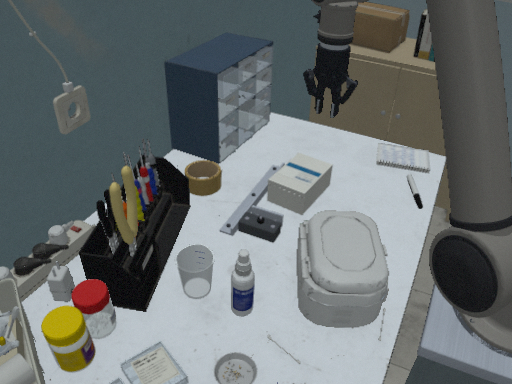

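The carton has tipped as asked and lies at about (300,182), with its top end towards the stop and a gap to the rail. Next I'll locate it.

```bash
python3 - <<'E'
from loc import *
for n,b in dict(scene=(255,145,345,220),side=(255,130,350,225)).items():
    P=cloud(n,np.load(f'pics/{n}1.npz')['d']); rect(P,b,.058,.072,n)
E
```

```text
scene 1482 z 0.0641 c [ 511.8 -161.3] size [154.6  99.3] ang 83.4 corners [[454.0, -232.0], [552.0, -244.0], [570.0, -90.0], [471.0, -79.0]]
side 1464 z 0.0665 c [ 515.3 -159.2] size [159.6  99.2] ang 83.17 corners [[457.0, -233.0], [555.0, -244.0], [574.0, -86.0], [476.0, -74.0]]
```

```bash
python3 - <<'E'
from h import *
P=cloud('scene',np.load('pics/scene1.npz')['d'])[190:330,290:400].reshape(-1,3); Q=P[(P[:,2]>.03)&(P[:,1]>-.13)&(P[:,0]<.45)]
print('case',np.percentile(Q,[1,99],axis=0).round(3))
th=.021; q=down(np.pi/2+th)
print(r.solve_ik([.40,-.165,.04],q), r.solve_ik([.40,-.165,.04],down(-np.pi/2+th)))
E
```

```text
case [[0.239 0.008 0.033]
 [0.419 0.205 0.121]]
[-5.68733919e-01  5.06069087e-01  2.02204739e+00 -4.44089210e-16
  6.13476181e-01 -2.16053025e+00] [-5.68733919e-01  5.06069087e-01  2.02204739e+00 -4.44089210e-16
  6.13476181e-01  9.81062408e-01]
```

```bash
python3 - <<'E'
from h import *
th=.021; q=down(-np.pi/2+th)
r.reach([.40,-.165,.16],q); command_gripper(.085); r.move_straight([.40,-.165,.035]); st('pre')
print(r.move_straight([.462,-.165,.035],speed=.06,max_force=6)); st('a')
print(r.move_straight([.50,-.165,.035],speed=.015,max_force=4)); st('b')
r.hold(.4); st('hold'); save('scene','scene2');save('side','side2')
from loc import *
for n,b in dict(scene=(245,140,345,230),side=(245,130,350,235)).items():
    P=cloud(n,np.load(f'pics/{n}2.npz')['d']); rect(P,b,.058,.069,n)
E
```

```text
pre 8.43 [ 0.4004 -0.1652  0.0355] F [-0.22 -0.38  0.15]
False
a 9.62 [ 0.4617 -0.1649  0.035 ] F [ 0.28 -0.08  1.25]
True
b 10.82 [ 0.4759 -0.1647  0.0346] F [ 0.69  0.12 -0.12]
hold 11.22 [ 0.4754 -0.1646  0.0343] F [0.4  0.2  0.07]
scene 1222 z 0.0641 c [ 523.4 -158.9] size [124.8 153.7] ang 1.24 corners [[459.0, -83.0], [463.0, -237.0], [587.0, -234.0], [584.0, -81.0]]
side 1246 z 0.0665 c [ 539.7 -157.3] size [ 97.8 157.6] ang 1.1 corners [[489.0, -80.0], [492.0, -237.0], [590.0, -235.0], [587.0, -78.0]]
```

View pics/scene2.png

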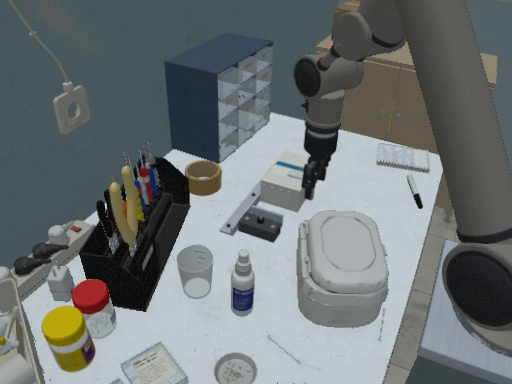

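The carton's far side sits on the rail line in both views, and its angle matches the rail's. The arm relaxes after a force stop, so I'll test the stiffness in small steps against the rail.

```bash
python3 - <<'E'
from h import *
p=np.array([.4755,-.1647,.035])
for i in range(12):
    p[0]+=.0005; hit=r.move_straight(p.tolist(),speed=.01)
    r.hold(.05); s=r.read_state(); print(hit,round(s['time_s'],2),p[0].round(4),s['eef_pos'][0].round(4),np.round(s['contact_force'],2))
    if abs(s['contact_force'][0])>5: break
r.hold(.3); st('hold')
E
```

```text
False 11.62 0.476 0.476 [-0.43  1.16 -0.14]
False 11.92 0.4765 0.4761 [-2.89 -0.46  2.03]
False 12.22 0.477 0.4761 [-4.97  0.44  0.98]
False 12.52 0.4775 0.4761 [-7.99 -0.42  2.69]
hold 12.82 [ 0.476  -0.1644  0.0347] F [-7.85 -0.91  3.  ]
```

```bash
python3 - <<'E'
from h import *
P=cloud('scene',np.load('pics/scene0.npz')['d']).reshape(-1,3); Q=P[(P[:,2]>.08)&(P[:,2]<.4)&(P[:,0]>.57)&(P[:,0]<.9)&(P[:,1]<-.1)]
print('cabinet',np.percentile(Q,[1,50,99],axis=0).round(3),len(Q))
th=.021; q=down(th); n=np.array([1,th]); t=np.array([-th,1]); O=np.array([.5860-.0005,0.])
X=lambda a,y,z:[*(O+a*n+y*t),z]
r.move_straight([.44,-.165,.036],speed=.05); r.move_straight([.44,-.165,.16])
r.reach(X(-.049,-.30,.17),q); command_gripper(.04); r.move_straight(X(-.049,-.285,.035)); st('pre')
print(r.move_straight(X(-.048,-.20,.035),speed=.06,max_force=6)); st('a')
r.hold(.1); save('scene','scene3');save('side','side3')
from loc import *
for nn,b in dict(scene=(235,140,345,240),side=(235,130,350,245)).items():
    P=cloud(nn,np.load(f'pics/{nn}3.npz')['d']); rect(P,b,.058,.069,nn)
E
```

```text
cabinet [[ 0.583 -1.745  0.082]
 [ 0.763 -0.273  0.177]
 [ 0.897 -0.171  0.263]] 10522
pre 17.74 [ 0.5431 -0.2865  0.036 ] F [0.75 0.35 1.  ]
False
a 19.31 [ 0.5418 -0.2012  0.035 ] F [-0.3   0.44  0.07]
scene 1717 z 0.064 c [ 538.5 -124.3] size [106.3 179.1] ang 1.38 corners [[483.0, -36.0], [488.0, -215.0], [594.0, -213.0], [589.0, -34.0]]
side 1528 z 0.0664 c [525.7 -61.2] size [127.1 322. ] ang 13.45 corners [[426.0, 81.0], [501.0, -233.0], [625.0, -203.0], [550.0, 110.0]]
```

View pics/scene3.png

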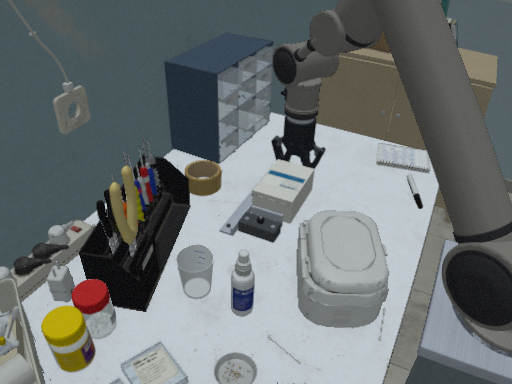

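The carton slid along the rail and looks flush, with its nose short of the stop at about (262,205). I'll continue slowly to the blade and press in small steps.

```bash
cat >> h.py <<'E'
th=.021; n_=np.array([1,th]); t_=np.array([-th,1]); O=np.array([.5855,0.])
X=lambda a,y,z:[*(O+a*n_+y*t_),z]
def edges(f):
    for n in('scene','side'):
        P=cloud(n,np.load(f'pics/{f}_{n}.npz')['d']).reshape(-1,3)
        Q=P[(abs(P[:,2]-.065)<.004)]; w=Q[:,:2]-O; a=w@n_; y=w@t_
        k=(a>-.13)&(a<.03)&(y>-.21)&(y<.0); a,y=a[k],y[k]
        out=[]
        for lo in np.arange(-.15,-.03,.015):
            m=(y>lo)&(y<lo+.015)
            if m.sum()>20: out.append((lo,np.percentile(a[m],97)*1e3,np.percentile(a[m],3)*1e3))
        out=np.array(out); print(n,'slope hi/lo',np.polyfit(out[:,0]*1e3,out[:,1],1)[0].round(4),np.polyfit(out[:,0]*1e3,out[:,2],1)[0].round(4),'side a',out[:,1:].mean(0).round(1),'y',(np.percentile(y,[1,99])*1e3).round(1))
E
python3 - <<'E'
from h import *
hit=r.move_straight(X(-.0475,-.165,.035),speed=.015,max_force=4); print(hit); st('b')
if hit:
    s=r.read_state(); y=(np.array(s['eef_pos'])[:2]-O)@t_
    for i in range(14):
        y+=.0005; r.move_straight(X(-.0475,y,.035),speed=.01); r.hold(.05)
        s=r.read_state(); print(round(y,4),np.round(s['eef_pos'],4),np.round(s['contact_force'],2))
        if s['contact_force'][1]<-6.5: break
    r.hold(.4); st('press')
for n in('scene','side'): save(n,'p4_'+n)
edges('p4')
E
```

```text
True
b 20.78 [ 0.5415 -0.1833  0.0349] F [-0.17 -1.06  2.05]
-0.1819 [ 0.5418 -0.1833  0.0349] [-0.62 -5.18 -0.47]
-0.1814 [ 0.5418 -0.1832  0.035 ] [-1.31 -7.57 -0.  ]
press 21.79 [ 0.5418 -0.1832  0.0351] F [-2.21 -7.19 -0.15]
scene slope hi/lo 0.004 -0.0069 side a [ -7.1 -99.4] y [-188.9  -19.4]
side slope hi/lo 0.0051 0.0025 side a [ -3.2 -95.3] y [-181.8  -17.7]
```

View pics/p4_scene.png

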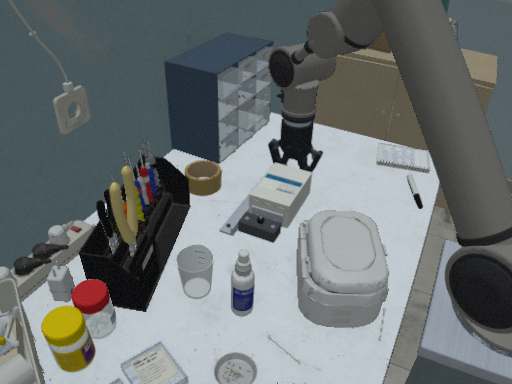

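Pressed at about 7 N with the nose on the blade. To be certain it is flush I'll re-push lightly against the rail, where contact should come at the known x, and then press the end again.

```bash
python3 - <<'E'
from h import *
q2=down(-np.pi/2+th); yc=-.096
r.move_straight(X(-.048,-.215,.035),speed=.06); r.move_straight(X(-.048,-.24,.16))
r.reach(X(-.16,yc,.16),q2); r.move_straight(X(-.16,yc,.035)); 
print('known contact a',((np.array([.4761,-.1647])-O)@n_).round(4))
hit=r.move_straight(X(-.10,yc,.035),speed=.03,max_force=3); st(hit)
s=r.read_state(); a=(np.array(s['eef_pos'])[:2]-O)@n_; print('a',a)
for i in range(14):
    a+=.0005; r.move_straight(X(a,yc,.035),speed=.01); r.hold(.05)
    s=r.read_state(); print(round(a,4),((np.array(s['eef_pos'])[:2]-O)@n_).round(4),np.round(s['contact_force'],2))
    if s['contact_force'][0]<-4: break
E
```

```text
known contact a -0.1129
True 27.49 [ 0.4731 -0.0982  0.0346] F [ 0.4   0.32 -0.46]
a -0.1144930553002927
-0.114 -0.1143 [-1.22 -0.32  0.05]
-0.1135 -0.1143 [-4.3  -0.96  2.2 ]
```

```bash
python3 - <<'E'
from h import *
yc=-.096; r.move_straight(X(-.1128,yc,.035),speed=.01); r.hold(.3); st('push')
print(((np.array(r.read_state()['eef_pos'])[:2]-O)@n_).round(4))
r.move_straight(X(-.15,yc,.036),speed=.06); r.move_straight(X(-.16,yc,.16)); r.reach(X(-.049,-.26,.17),down(th))
for n in('scene','side'): save(n,'p5_'+n)
edges('p5'); 
import shutil
for n in('scene','side'): shutil.copy(f'pics/{n}2.npz',f'pics/p2_{n}.npz')
edges('p2')
im=np.load('pics/p5_side.npz')['im'][150:270,210:340]; cv2.imwrite('pics/c5.png',cv2.resize(im[:,:,::-1],None,fx=5,fy=5))
E
```

```text
push 28.64 [ 0.4733 -0.0982  0.0347] F [-7.85 -0.56  3.67]
-0.1143
scene slope hi/lo -0.0034 0.0108 side a [ -7.3 -99.8] y [-168.1  -19.6]
side slope hi/lo -0.0094 -0.014 side a [ -3.4 -95.3] y [-166.9  -17.3]
scene slope hi/lo 0.0032 -0.2725 side a [ -6.7 -93.4] y [-208.1  -82.9]
side slope hi/lo 0.0065 -0.0875 side a [ -3.8 -93.2] y [-207.8  -80.4]
```

View pics/c5.png

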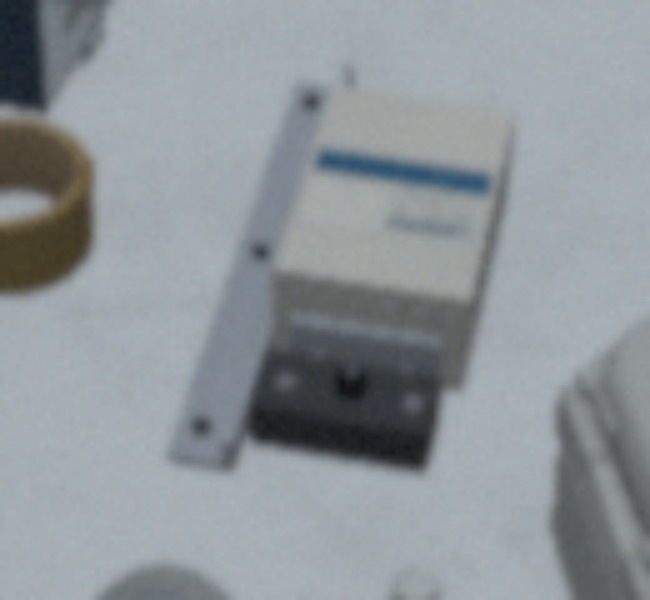

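The carton lies flush, with its edge at the same offset as when it was first pressed to the rail, and its nose is on the blade. Now the final press.

```bash
python3 - <<'E'
from h import *
r.move_straight(X(-.049,-.215,.035)); 
hit=r.move_straight(X(-.048,-.165,.035),speed=.02,max_force=3); st(hit)
s=r.read_state(); y=(np.array(s['eef_pos'])[:2]-O)@t_
for i in range(14):
    y+=.0005; r.move_straight(X(-.048,y,.035),speed=.01); r.hold(.05)
    s=r.read_state(); print(round(y,4),np.round(s['eef_pos'],4),np.round(s['contact_force'],2))
    if s['contact_force'][1]<-6.5: break
r.hold(.6); st('press')
r.move_straight(X(-.048,-.215,.035),speed=.05); r.move_straight(X(-.048,-.25,.17)); r.hold(.3)
for n in('scene','side'): save(n,'p6_'+n)
edges('p6')
from loc import *
for n,b in dict(scene=(215,140,345,245),side=(230,130,350,245)).items():
    P=cloud(n,np.load(f'pics/p6_{n}.npz')['d']); Q=P[b[1]:b[3],b[0]:b[2]]; rect(P,b,.060,.069,n)
E
```

```text
True 34.69 [ 0.541  -0.1833  0.0349] F [ 0.64 -2.11  1.  ]
-0.1819 [ 0.5413 -0.1833  0.035 ] [-1.34 -4.84  0.83]
-0.1814 [ 0.5413 -0.1832  0.035 ] [-1.58 -5.77  0.93]
-0.1809 [ 0.5413 -0.1832  0.0351] [-1.44 -7.27  0.72]
press 36.19 [ 0.5413 -0.1832  0.0351] F [-2.2  -8.6   0.85]
scene slope hi/lo 0.0023 0.0007 side a [ -7.2 -99.5] y [-167.8  -19.4]
side slope hi/lo 0.0008 -0.0064 side a [ -3.3 -95. ] y [-166.2  -17.3]
scene 1651 z 0.0641 c [ 621.8 -108.1] size [163.9 295.4] ang 81.66 corners [[464.0, -168.0], [756.0, -211.0], [780.0, -48.0], [488.0, -6.0]]
side 1507 z 0.0663 c [ 556.7 -123. ] size [157.3 483.2] ang 32.51 corners [[361.0, 38.0], [620.0, -369.0], [753.0, -284.0], [493.0, 123.0]]
```

```bash
python3 -c "
from h import *
print(r.finish_job())"
```

```text
the job is handed in; nothing more can be done
None
```

I handed the job in, but the judge's result wasn't shown: by camera the carton lies on its broad side, flush along the rail with its top end at the blade, where it was pressed with about 8 N, and the arm was clear of it.

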